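# Load a lens pair into the lens tester and start the measurement

### The job

Put the carrier that holds the two dark lenses (not the empty one) level into the bay on top of the lens tester, push it down by its grip until it is fully home and both spring catches have snapped back over its ends, and let go of it. Only then start the measurement: press the large oval membrane key on the sloping front panel with the closed fingers and hold it for about a second; it has almost no travel and ignores a light touch, so press very slowly, a few millimetres a second, until you feel about 8 N, but never more than 30 N, which breaks it. Press none of the three small round keys, leave the empty carrier, lens packets, pliers and dropper bottle where they are, and draw the arm back at the end.

Things in the scene. Friction and masses are not known exactly. Their poses are not given: they have to be found in the camera images.
- tester: Lens tester, white box, 200 deep (x) x 216 wide (y) mm, fixed. Origin: centre of its underside, on the worktop; x to its back, y to its left, z up. Flat deck 78 mm above the worktop, the bay sunk in it; a catch housing at each end of the bay (71 to 105 mm either side of the middle) rises to 105 mm. The front slopes at 30 degrees from 25 mm height (x = -100 mm) up to the deck (x = -8 mm).
- bay (a point): Centre of the bay's floor, 50 mm behind the tester's middle and 66 mm above the worktop; axes as the tester's. The bay is 70 (x) x 135 (y) mm, 12 mm deep, with 4 mm bevelled rims. The carrier is home when its origin is here and its x axis lies along the tester's x, either way round.
- catch_left (a joint): Sliding spring catch at the left (+y) end of the bay: 0 m when snapped in, its nose 5 mm over the end of a seated carrier, 2 mm above its plate; up to 0.009 m pushed outward. The nose has a steep ramp on top, 83 to 99 mm above the worktop. A carrier pushed straight down spreads both catches itself, with 6 to 15 N in all over its last 20 mm, then they spring back.
- catch_right (a joint): The same catch at the right (-y) end of the bay: 0 m when snapped in, up to 0.009 m pushed outward.
- lens_carrier: Aluminium plate 64 (x) x 130 (y) x 12 mm with two dark round lenses, 46 mm across, in its openings and a black T grip in the middle: a bar 12 (x) x 48 (y) x 14 mm whose middle is 41 mm and top 48 mm above the plate's underside. Origin: centre of the underside, z up. 0.10 to 0.20 kg. The same either way round.
- empty_carrier: A second carrier of the same shape, with two open holes and no lenses; leave it.
- measure_key: Large oval membrane key on the right of the sloping panel, 46 (y) x 30 (x) mm, 2.5 mm proud. Origin: centre of its top face; z is its outward normal, 30 degrees from vertical, leaning to the robot; push along -z. It stays still up to 3 N, gives 1.5 mm by about 9 N, then is rigid: meet it at 6 mm/s or less. 5 N or more held for half a second registers; over 30 N breaks it.
- small_keys: Three small round keys, 15 mm across, in a row below the display on the left of the sloping panel: not to be pressed. Origin: the middle of the panel, x up the slope, y to the left, z the outward normal; the keys lie at x = -26 mm, y = 15, 42 and 69 mm.
- lens_packet_a: White lens packet 76 x 70 x 12 mm lying flat, origin at the centre of its underside; leave it.
- lens_packet_b: Pale blue lens packet 70 x 70 x 10 mm lying flat, origin at the centre of its underside; leave it.
- pliers_a: Pliers 148 x 50 x 12 mm lying in front, origin at the centre of the underside; leave them.
- drop_bottle: Dropper bottle 36 mm across, 120 mm tall, upright, origin at the centre of its underside; leave it.

How it is judged (in metres and radians):
On the way, in this order (a step that is already met when the one before it is completed fails the run):
1. the carrier with the lenses is fully home in the bay, both catches snapped in over it (horizontal distance between lens_carrier and bay below 0.006 m and z of lens_carrier in the frame of bay between -0.004 and 0.003 m and angle between the x axis of lens_carrier and the x axis of tester, either way round below 0.1 rad and angle between lens_carrier's own z axis and vertical below 0.06 rad and value of joint each of catch_left, catch_right below 0.002 m), for 0.2 s.
2. with the carrier let go of, the oval key is held down by the fingers with at least 5 N for half a second (all of step 1 and contact force between lens_carrier and the fingers below 0.2 N and contact force between measure_key and the fingers above 5 N), for 0.5 s.
At the end, for the whole second after the job is handed in: The carrier with the lenses lies in the bay at rest: its origin within 6 mm of the bay's centre sideways and 3 mm in height, square to the tester within 0.1 rad, both catches back within 2 mm of fully in; the oval key has been pressed and is free again (all of step 1 and linear speed of lens_carrier below 0.01 m/s and contact force between measure_key and anything else below 0.5 N); the robot touches nothing.
It fails at once if the oval key is pushed with more than 30 N (contact force between measure_key and anything else above 30 N).
It fails at once if the oval key is pressed before the carrier is home and latched (contact force between measure_key and anything else above 3 N and not (horizontal distance between lens_carrier and bay below 0.006 m and z of lens_carrier in the frame of bay between -0.004 and 0.003 m and angle between the x axis of lens_carrier and the x axis of tester, either way round below 0.1 rad and angle between lens_carrier's own z axis and vertical below 0.06 rad and value of joint each of catch_left, catch_right below 0.002 m)).
It fails at once if one of the small round keys is pressed (contact force between small_keys and anything else above 2 N).
It fails at once if the carrier with the lenses is tipped by more than about 30 degrees (angle between lens_carrier's own z axis and vertical above 0.52 rad).
It fails at once if the empty carrier, a lens packet, the pliers or the dropper bottle is moved by more than 30 mm (distance of any of empty_carrier, lens_packet_a, lens_packet_b, pliers_a, drop_bottle from where it was at the start of the episode above 0.03 m).
It also fails if it takes over 58 s, if anything falls off the work surface, if the arm or the gripper's body presses on something with over 40 N, if the wrist force passes 120 N, or if a joint passes its speed limit or range.

### The arm

A 7-joint arm with a two-finger parallel gripper is mounted at the origin on a cart in front of the work surface, level with it; the furniture and walls round the work are solid. World frame = base frame: x ahead of the robot, y to its left, z up, the work surface at z = 0. Lengths are in m, angles in degrees, forces in N, time in s.
With the tool pointing down it reaches from about 0.425 to 0.875 m from the base axis. Payload 4.7 kg.
Tool frame: the origin (TCP) lies midway between the tips of the shut fingers; the grasp point (between the pads) lies 19 mm behind it (env.grip_point_offset is the distance from the TCP to the grasp point, in m); z points along the fingers, y is the line along which they close (so a half turn about z gives the same grasp; the last joint's range is limited). The gripper opens to 87 mm and grips with 3 to 60 N. Pads are 19 mm wide; open, the fingers measure 117 mm over their backs; the gripper's body (75 mm by 190 mm) begins 51 mm behind the grasp point.
Start: joints at [64.292, 18.392, -4.016, 83.108, 1.295, 78.541, -3.26], TCP at [0.29, -0.582, 0.223] pointing down, gripper open.
Joint ranges: [-163.93, 163.93], [-17.29, 119.83], [-79.2, 71.16], [3.27, 140.29], [-89.18, 269.18], [5.43, 117.66], [-154.24, 154.24]. Speed limits (degrees/s): [147.25, 147.25, 180, 180, 180, 180, 180].

### API

Orientations are given as [roll, pitch, yaw] about the fixed x, y, z axes, in that order (R = Rz(yaw) Ry(pitch) Rx(roll)).
In Python, from cell import env gives the robot as it stands.
- The arm moves only by the shell command python3 -m jog 'ROWS' [FORCE]. ROWS is JSON, a list of rows, each a list of 7 numbers: the shift along the tool's x, y, z in m, then the turn, a rotation vector about the tool's x, y, z in rad, then the finger opening in m, from 0 to 0.087. A call has 1 to 12 rows; each row shifts and turns the commanded pose from where the row before left it, along the tool's axes as they then stand; what a row does not reach is not made up. A row lasts 1/12 s, in which the tool goes at most 41.7 mm and 7.16 degrees, less where a joint would pass 70% of its speed; a pose out of reach is approached as far as the arm can. A call is refused whole if a number of a shift passes 0.0417 or a number of a turn 0.125, either way. A call with a gripper value outside its range is refused whole. The fingers move at their own pace and stop on an object; FORCE is the grip in N (left out, the last holds). Time passes only in rows, so rows that do not move let the fingers close. It gives the time, the measured TCP pose, the force, the opening and the grip force at its end, in the units of the state.
- env.get_obs(): the state, without advancing time (a new reading comes with each control period).
- env.read_camera(name): name is "side" or "top"; returns the picture (420x560x3 uint8, blue, green, red); there is no depth.
- env.get_calibration(name): a dict with "fov_y" (degrees; the focal length in pixels is half the picture's height over the tangent of half this angle, whatever the lens; pixels are square), "cx", "cy" (the principal point, pixels), "pose" (4x4, takes a point from camera to world coordinates). Camera axes: x right, y up, looking along -z (the intrinsics and any distortion apply to the point x, -y, -z); pixel columns grow to the right and rows downward; lengths in m; the calibration is good to about 2 mm. A picture is of the moment at which its call begins. get_calibration takes no time and is no camera call.
- env.sign_off(): hands the job in; it is judged then, once.
The state is a dict: "time_s": time; "qpos": joint angles; "joint_velocities": joint speeds; "effort": joint torques, N m; "tool_pos": TCP position; "tool_rot": TCP orientation; "force": force on the tool from outside, world axes, zero at the start; "wrist_torque": the same for the moment, N m; "grip_width": finger opening in m; "grasp_force": force on a finger pad.
Only numpy, scipy, OpenCV 4.12 (cv2) and the standard library are available. Lean on these libraries where they do the work, as an engineer would, in place of code of your own. Each camera call takes 0.05 s, during which the arm holds its last target. There are 200 camera calls.

## Working session

There is one attempt and no reset: what is moved stays moved. The work goes in short steps, Python scripts to look and compute and a shell command to move; the robot and the scene stay as the last step left them, time stands still between calls to the robot, and variables do not carry over. Pictures are saved under pics/ and viewed, at most 10 in all, crops included, and the job is handed in when it is done.

```bash
ls; mkdir -p pics
python3 - <<'E'
from cell import env
import cv2,numpy as np
np.set_printoptions(precision=4,suppress=True)
for n in("side","top"):
    cv2.imwrite(f"pics/{n}0.png",env.read_camera(n)); print(n,env.get_calibration(n))
print(env.get_obs(),env.grip_point_offset)
E
```

```text
pics
side {'fov_y': 57.937812033061604, 'cx': 275.63760219479923, 'cy': 209.4913819081389, 'pose': array([[-0.9993, -0.0367,  0.0123,  0.5852],
       [ 0.0331, -0.6457,  0.7629,  0.6797],
       [-0.02  ,  0.7627,  0.6464,  0.6413],
       [ 0.    ,  0.    ,  0.    ,  1.    ]])}
top {'fov_y': 51.567161213869966, 'cx': 272.9906154226636, 'cy': 208.45218036789868, 'pose': array([[-0.0079,  0.9925, -0.122 ,  0.4504],
       [-0.9997, -0.0053,  0.0221,  0.0341],
       [ 0.0213,  0.1221,  0.9923,  1.0784],
       [ 0.    ,  0.    ,  0.    ,  1.    ]])}
{'time_s': 0.1, 'qpos': array([64.2919, 18.4336, -4.0158, 83.1684,  1.296 , 78.5408, -3.2625]), 'joint_velocities': array([ 0.1221, -0.0634,  0.0612, -0.0572,  0.0819,  0.0814,  0.0304]), 'effort': array([ -0.0004, -49.2573,  -0.406 , -31.3398,  -0.064 ,   0.0396,
         0.0001]), 'tool_pos': array([ 0.2899, -0.5812,  0.2216]), 'tool_rot': array([-179.9024,    0.0064,   26.5156]), 'force': array([ 0.68  , -0.1268,  0.8473]), 'wrist_torque': array([ 0.0295, -0.0206, -0.0152]), 'grasp_force': 0.0, 'grip_width': 0.08682329535120636} 0.0187
```

View pics/side0.png

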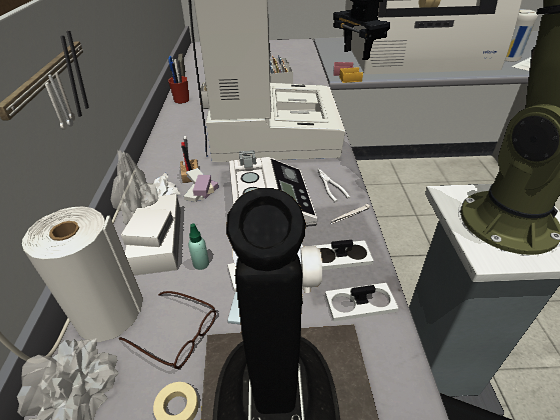

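View pics/top0.png

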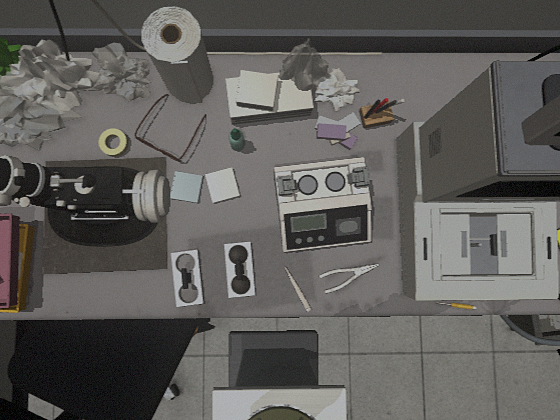

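The top view shows the tester at about (323,203), the lens carrier at (239,269), the empty one at (187,277), the oval key at (349,226) and the packets at (205,185). In the side view the lens carrier's grip is at (343,248), and the microscope partly hides the tester. Next I'll enlarge both.

Run:
```python
import cv2
t=cv2.imread("pics/top0.png")[150:310,215:385]; s=cv2.imread("pics/side0.png")[145:275,225:395]
cv2.imwrite("pics/t1.png",cv2.resize(t,(0,0),fx=3.75,fy=3.75,interpolation=cv2.INTER_CUBIC)[:600])
cv2.imwrite("pics/s1.png",cv2.resize(s,(0,0),fx=4.5,fy=4.5,interpolation=cv2.INTER_CUBIC))
```

```text
(no output)
```

View pics/t1.png

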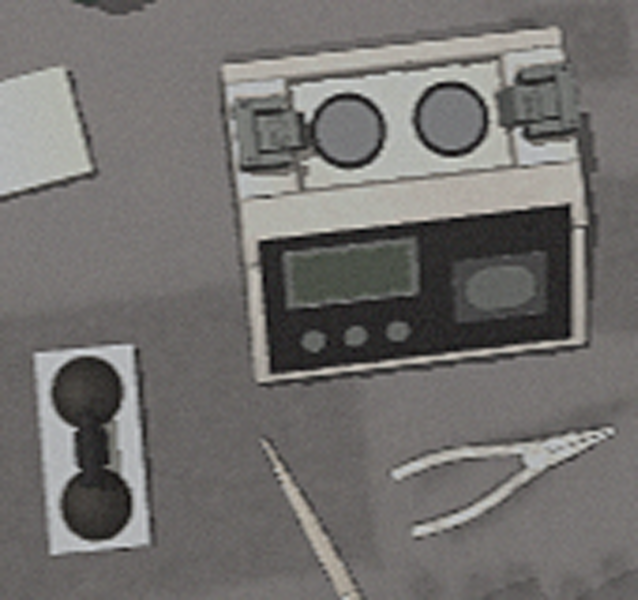

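View pics/s1.png

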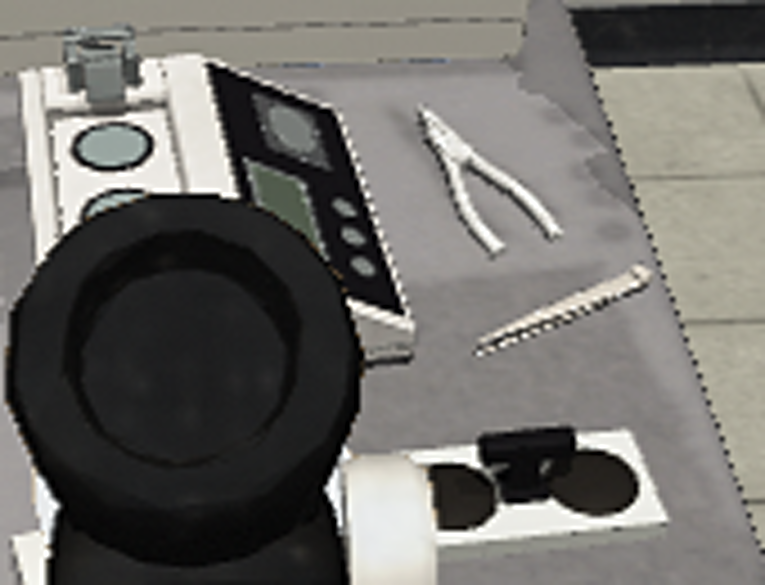

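The top crop shows these points, in crop pixels:
- **Carrier plate corners:** (33,352), (134,344), (153,544), (51,555). It lies about 90° to the bay.
- **Oval key:** (500,288).
- **Small keys:** (314,341), (356,335), (398,331).
- **Bay windows:** (348,130), (451,119).

The side crop shows:
- **Grip bar's top edge:** (480,433) to (574,428).
- **Plate corners:** (632,430), (668,522).
- **Oval key:** (294,129).
- **Small keys:** (345,207), (353,236), (364,266).

I'll fit both objects to these points.

```bash
cat > h.py <<'E'
from cell import env
import numpy as np
from scipy.optimize import least_squares
np.set_printoptions(precision=4,suppress=True)
cal={n:env.get_calibration(n) for n in("top","side")}
def proj(n,P):
    c=cal[n]; f=210/np.tan(np.radians(c["fov_y"]/2)); T=np.array(c["pose"])
    p=(np.asarray(P)-T[:3,3])@T[:3,:3]
    return np.stack([c["cx"]+f*p[...,0]/-p[...,2], c["cy"]+f*p[...,1]/p[...,2]],-1)
def top(u,v): return np.array([u/3.75+215-.37,v/3.75+150-.37])
def side(u,v): return np.array([u/4.5+225-.39,v/4.5+145-.39])
def W(p,q):
    c,s=np.cos(p[3]),np.sin(p[3]); return np.array([c*q[0]-s*q[1]+p[0],s*q[0]+c*q[1]+p[1],q[2]+p[2]])
def fit(obs,x0,show=True):  # obs: (cam,pix,local func(params))
    r=lambda p:np.concatenate([proj(n,W(p,l(p)))-px for n,px,l in obs])
    s=least_squares(r,x0,loss="soft_l1",x_scale=np.maximum(np.abs(x0),.05)); 
    if show: print(s.x,"yaw",np.degrees(s.x[3])); print(r(s.x).reshape(-1,2).round(1).tolist())
    return s.x
E
cat > fit1.py <<'E'
from h import *
L=lambda *a:(lambda p:np.array(a))
# carrier: local x short, y long ; yaw ~ 90deg-ish => long along world x
car=[("top",top(33,352),L(.032,-.065+.13,.012)),]
# world: yaw=+90 => local x->+Y(left), local y->-X. image up=+X, left=+Y
car=[("top",top(33,352),L(.032,-.065,.012)),("top",top(134,344),L(-.032,-.065,.012)),
("top",top(153,544),L(-.032,.065,.012)),("top",top(51,555),L(.032,.065,.012)),
("top",top(87,391),lambda p:np.array([0,-p[4],.012])),("top",top(96,505),lambda p:np.array([0,p[4],.012])),
("side",side(632,430),L(-.032,.065,.012)),("side",side(668,522),L(.032,.065,.012)),("side",side(596,482),lambda p:np.array([0,p[4],.012])),
("side",side(480,433),L(-.006,-.024,.048)),("side",side(574,428),L(-.006,.024,.048))]
fit(car,[.45,.1,0,1.57,.037])
c3,s3=np.cos(np.pi/6),.5
def pan(x,y,z): return np.array([-.054+c3*x-s3*z,y,.0515+s3*x+c3*z])
K=lambda p:pan(p[5],p[4],.0025)
sk=lambda y:(lambda p:pan(-.026,y,.002))
ln=lambda s:(lambda p:np.array([.05,s*p[6],.066]))
tes=[("top",top(222,68),L(.1,.108,.078)),("top",top(560,30),L(.1,-.108,.078)),
("top",top(260,380),L(-.1,.108,.025)),("top",top(587,345),L(-.1,-.108,.025)),
("top",top(314,341),sk(.069)),("top",top(356,335),sk(.042)),("top",top(398,331),sk(.015)),
("top",top(500,288),K),("top",top(348,130),ln(1)),("top",top(451,119),ln(-1)),
("side",side(294,129),K),("side",side(345,207),sk(.015)),("side",side(353,236),sk(.042)),("side",side(364,266),sk(.069)),
("side",side(112,147),ln(-1))]
p=fit(tes,[.55,-.05,0,0.09,-.05,0,.035])
print("bay",W(p,np.array([.05,0,.066])),"key",W(p,K(p)))
E
python3 fit1.py
```

```text
[ 0.4323  0.094  -0.0031  1.6553  0.0376] yaw 94.84186621332442
[[0.4, 0.7], [-0.5, 0.4], [-0.9, 0.7], [-0.1, 0.3], [-0.0, 0.3], [0.1, 0.9], [-0.9, 0.2], [-0.4, 0.1], [-0.5, -0.2], [-0.9, 0.2], [-0.5, -0.8]]
[ 0.5847 -0.1091 -0.0013  0.113  -0.0515 -0.0045  0.0328] yaw 6.475184836488838
[[-0.2, -0.9], [0.3, -1.1], [-0.8, 1.3], [0.0, -0.1], [0.1, 0.2], [0.1, 0.5], [0.0, 0.2], [0.1, 0.4], [0.2, 0.6], [0.0, 0.4], [-0.6, 0.2], [-0.5, 0.1], [-0.2, 0.1], [-0.5, 0.0], [0.1, -0.2]]
bay [ 0.6344 -0.1035  0.0647] key [ 0.5318 -0.167   0.0502]
```

```bash
python3 -m jog '[[0,0,0,0,0,0.0945,0.06],[0,0,0,0,0,0.0945,0.06],[0,0,0,0,0,0.0945,0.06],[0,0,0,0,0,0.0945,0.06]]' 30; python3 -m jog '[[0.016,-0.037,0,0,0,0,0.06],[0.016,-0.037,0,0,0,0,0.06],[0.016,-0.037,0,0,0,0,0.06],[0.016,-0.037,0,0,0,0,0.06],[0.016,-0.037,0,0,0,0,0.06],[0.016,-0.037,0,0,0,0,0.06],[0.016,-0.037,0,0,0,0,0.06],[0.016,-0.037,0,0,0,0,0.06],[0.016,-0.037,0,0,0,0,0.06],[0.016,-0.037,0,0,0,0,0.06],[0,0,0,0,0,0,0.06]]'
```

```text
time_s: 0.43
tool_pos: [0.29, -0.5814, 0.2218]
tool_rot: [-179.9, 0.0, 4.6]
force: [0.1, -0.3, 0.5]
grip_width: 0.0677
grasp_force: 0.0
time_s: 1.35
tool_pos: [0.4211, -0.1905, 0.2227]
tool_rot: [-179.8, -0.1, 5.6]
force: [0.3, 0.8, -0.4]
grip_width: 0.0598
grasp_force: 0.0
```

```bash
python3 -m jog '[[0.0044,-0.0353,0.002,0,0,0,0.06],[0.0044,-0.0353,0.002,0,0,0,0.06],[0.0044,-0.0353,0.002,0,0,0,0.06],[0.0044,-0.0353,0.002,0,0,0,0.06],[0.0044,-0.0353,0.002,0,0,0,0.06],[0.0044,-0.0353,0.002,0,0,0,0.06],[0.0044,-0.0353,0.002,0,0,0,0.06],[0.0044,-0.0353,0.002,0,0,0,0.06],[0,0,0.03,0,0,0,0.06],[0,0,0.03,0,0,0,0.06],[0,0,0.03,0,0,0,0.06],[0,0,0,0,0,0,0.06]]'; python3 -m jog '[[0,0,0,0,0,0,0.06],[0,0,0,0,0,0,0.06]]'
```

```text
time_s: 2.35
tool_pos: [0.4248, 0.0842, 0.1115]
tool_rot: [-180.0, 0.6, 4.9]
force: [-3.0, -0.6, -0.1]
grip_width: 0.0601
grasp_force: 0.0
time_s: 2.52
tool_pos: [0.4303, 0.0849, 0.1178]
tool_rot: [-180.0, -0.1, 4.8]
force: [-0.5, 0.8, 1.0]
grip_width: 0.06
grasp_force: 0.0
```

```bash
python3 -m jog '[[0.0025,-0.009,0.01,0,0,0,0.06],[0,0,0.02,0,0,0,0.06],[0,0,0.02,0,0,0,0.06],[0,0,0.02,0,0,0,0.06],[0,0,0.015,0,0,0,0.06],[0,0,0.01,0,0,0,0.06],[0,0,0,0,0,0,0.06],[0,0,0,0,0,0,0.06]]'
python3 - <<'E'
from cell import env
import cv2
s=env.read_camera("side")[205:305,290:420]; t=env.read_camera("top")[225:325,180:310]
import numpy as np
cv2.imwrite("pics/g1.png",cv2.resize(np.hstack([s,t]),(0,0),fx=3,fy=3,interpolation=cv2.INTER_CUBIC))
E
```

```text
time_s: 3.18
tool_pos: [0.4322, 0.0942, 0.0226]
tool_rot: [-180.0, -0.1, 4.8]
force: [0.5, -0.4, 0.9]
grip_width: 0.0598
grasp_force: 0.0
```

View pics/g1.png

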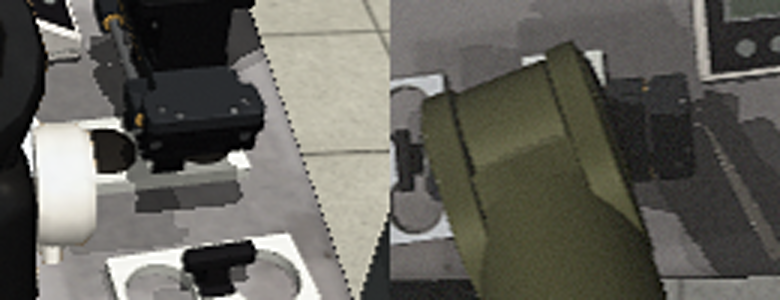

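The picture shows the gripper over the carrier's grip in the side half, at about (190,130), and clear of the empty carrier. I'll close and lift.

```bash
python3 -m jog '[[0,0,0,0,0,0,0.0],[0,0,0,0,0,0,0.0],[0,0,0,0,0,0,0.0],[0,0,0,0,0,0,0.0],[0,0,0,0,0,0,0.0],[0,0,0,0,0,0,0.0],[0,0,0,0,0,0,0.0],[0,0,0,0,0,0,0.0]]' 45
```

```text
time_s: 3.95
tool_pos: [0.4311, 0.0941, 0.0215]
tool_rot: [180.0, 0.0, 4.9]
force: [-0.0, 0.1, 0.5]
grip_width: 0.0142
grasp_force: 0.0
```

```bash
python3 -m jog '[[0,0,0,0,0,0,0.0],[0,0,0,0,0,0,0.0],[0,0,0,0,0,0,0.0]]' 45;python3 -m jog '[[0,0,-0.01,0,0,0,0.0],[0,0,-0.02,0,0,0,0],[0,0,-0.03,0,0,0,0],[0,0,-0.03,0,0,0,0],[0,0,-0.03,0,0,0,0],[0,0,-0.02,0,0,0,0],[0,0,-0.02,0,0,0,0],[0,0,0,0,0,0,0]]'
```

```text
time_s: 4.2
tool_pos: [0.4311, 0.0942, 0.0215]
tool_rot: [-180.0, 0.0, 4.9]
force: [0.5, -0.0, -0.5]
grip_width: 0.0113
grasp_force: 45.0
time_s: 4.87
tool_pos: [0.4336, 0.0947, 0.186]
tool_rot: [179.9, -0.4, 4.9]
force: [1.2, 0.1, -1.9]
grip_width: 0.0112
grasp_force: 45.0
```

```bash
python3 -m jog '[[0.0228,0.0268,0,0,0,0,0],[0.0228,0.0268,0,0,0,0,0],[0.0228,0.0268,0,0,0,0,0],[0.0228,0.0268,0,0,0,0,0],[0.0228,0.0268,0,0,0,0,0],[0.0228,0.0268,0,0,0,0,0],[0.0228,0.0268,0,0,0,0,0],[0.0228,0.0268,0,0,0,0,0],[0,0,0,0,0,-0.1,0],[0,0,0,0,0,-0.1,0],[0,0,0,0,0,-0.1,0],[0,0,0,0,0,-0.1,0]]';python3 -m jog '[[0,0,0,0,0,-0.1,0],[0,0,0,0,0,-0.1,0],[0,0,0,0,0,-0.1,0],[0,0,0,0,0,-0.1,0],[0,0,0,0,0,-0.1,0],[0,0,0,0,0,-0.1,0],[0,0,0,0,0,-0.1,0],[0,0,0,0,0,-0.1,0],[0,0,0,0,0,-0.1,0],[0,0,0,0,0,-0.1,0],[0,0,0,0,0,-0.1,0],[0,0,0,0,0,-0.1,0]]';python3 -m jog '[[0,0,0,0,0,0,0],[0,0,0,0,0,0,0]]'
```

```text
time_s: 5.87
tool_pos: [0.6304, -0.1039, 0.18]
tool_rot: [-179.9, 0.1, 28.1]
force: [0.7, 0.1, -0.9]
grip_width: 0.0113
grasp_force: 45.0
time_s: 6.87
tool_pos: [0.6303, -0.1039, 0.1804]
tool_rot: [-179.9, -0.0, 96.8]
force: [-1.0, -0.3, -1.3]
grip_width: 0.0113
grasp_force: 45.0
time_s: 7.03
tool_pos: [0.6305, -0.104, 0.1807]
tool_rot: [-179.9, -0.0, 96.4]
force: [0.3, -0.2, -1.0]
grip_width: 0.0113
grasp_force: 45.0
```

```bash
python3 -m jog '[[0.0005,0.004,0.015,0,0,0,0],[0,0,0.015,0,0,0,0],[0,0,0.015,0,0,0,0],[0,0,0,0,0,0,0],[0,0,0,0,0,0,0],[0,0,0,0,0,0,0]]'
python3 - <<'E'
from cell import env
import cv2,numpy as np
s=env.read_camera("side");t=env.read_camera("top")
cv2.imwrite("pics/s2f.png",s);cv2.imwrite("pics/t2f.png",t)
cv2.imwrite("pics/b1.png",cv2.resize(np.hstack([s[130:280,215:350],t[130:280,260:395]]),(0,0),fx=2.96,fy=4/1.0,interpolation=cv2.INTER_CUBIC) if 0 else np.vstack([cv2.resize(np.hstack([s[135:285,215:350],t[130:280,260:395]]),(0,0),fx=2.96,fy=4,interpolation=cv2.INTER_CUBIC)]))
E
```

```text
time_s: 7.53
tool_pos: [0.6353, -0.1029, 0.1367]
tool_rot: [180.0, -0.0, 96.5]
force: [-1.3, 0.6, -1.3]
grip_width: 0.0115
grasp_force: 45.0
```

View pics/b1.png

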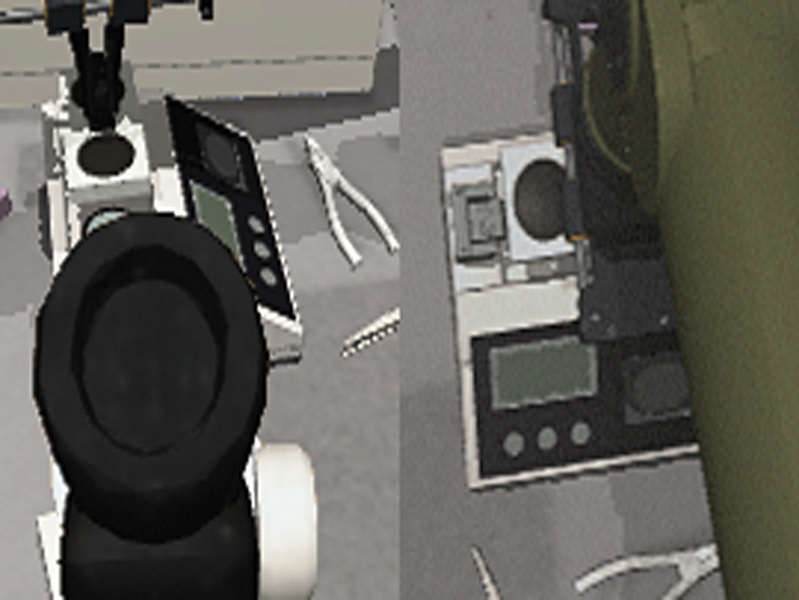

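The picture shows the carrier held level over the bay. Its left lens is at (543,200) in the top half and (106,156) in the side half. I'll enlarge just those parts to measure them.

Run:
```python
import cv2,numpy as np
s=cv2.imread("pics/s2f.png")[155:205,225:275];t=cv2.imread("pics/t2f.png")[160:210,275:325]
cv2.imwrite("pics/b2.png",cv2.resize(np.hstack([s,t]),(0,0),fx=8,fy=8,interpolation=cv2.INTER_CUBIC))
```

```text
(no output)
```

View pics/b2.png

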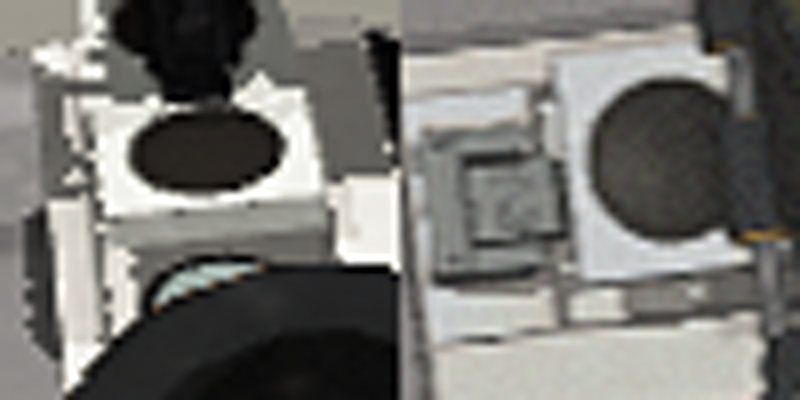

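The carrier's left end, top half: corners (557,63) and (583,280), lens (672,160). In the side half: corners (105,217) and (328,200), lens (207,150).

Run:
```python
from h import *
L=lambda *a:(lambda p:np.array(a))
T=lambda u,v:np.array([(u-400)/8+275-.44,v/8+160-.44]); S=lambda u,v:np.array([u/8+225-.44,v/8+155-.44])
o=[("top",T(557,63),L(.032,.065,.012)),("top",T(583,280),L(-.032,.065,.012)),("top",T(672,160),L(0,.0376,.012)),
("side",S(105,217),L(.032,.065,.012)),("side",S(328,200),L(-.032,.065,.012)),("side",S(207,150),L(0,.0376,.012))]
fit(o,[.635,-.103,.11,.113]); print(env.get_obs()["tool_pos"])
```

```text
[ 0.635  -0.1036  0.112   0.0986] yaw 5.6476344648454235
[[0.2, -0.2], [0.2, 0.8], [-0.4, 0.5], [-0.2, -0.0], [-0.6, -0.5], [-0.1, 0.4]]
[ 0.6357 -0.103   0.1375]
```

```bash
python3 -m jog '[[0,0,0.005,0,0,0,0],[0,0,0.005,0,0,0,0],[0,0,0.005,0,0,0,0],[0,0,0.004,0,0,0,0],[0,0,0.003,0,0,0,0],[0,0,0.003,0,0,0,0],[0,0,0,0,0,0,0],[0,0,0,0,0,0,0]]'; python3 -m jog '[[0,0,0.002,0,0,0,0],[0,0,0.002,0,0,0,0],[0,0,0.002,0,0,0,0],[0,0,0.002,0,0,0,0],[0,0,0,0,0,0,0]]'
```

```text
time_s: 8.3
tool_pos: [0.635, -0.1031, 0.1114]
tool_rot: [180.0, -0.0, 96.5]
force: [-0.1, -0.2, -1.5]
grip_width: 0.0115
grasp_force: 45.0
time_s: 8.72
tool_pos: [0.6362, -0.103, 0.1048]
tool_rot: [179.8, 0.0, 96.5]
force: [0.2, 0.0, 4.6]
grip_width: 0.0115
grasp_force: 45.0
```

```bash
python3 -m jog '[[0,0,0.002,0,0,0,0],[0,0,0.002,0,0,0,0],[0,0,0.002,0,0,0,0],[0,0,0.002,0,0,0,0],[0,0,0,0,0,0,0]]'; python3 -m jog '[[0,0,0.002,0,0,0,0],[0,0,0.002,0,0,0,0],[0,0,0.002,0,0,0,0],[0,0,0,0,0,0,0]]'
```

```text
time_s: 9.13
tool_pos: [0.635, -0.1031, 0.095]
tool_rot: [180.0, -0.0, 96.5]
force: [1.6, 0.4, 0.1]
grip_width: 0.0115
grasp_force: 45.0
time_s: 9.47
tool_pos: [0.6339, -0.1031, 0.0883]
tool_rot: [-179.9, -0.0, 96.5]
force: [-0.7, -0.7, -1.8]
grip_width: 0.0118
grasp_force: 45.0
```

```bash
python3 -m jog '[[0,0,0.001,0,0,0,0],[0,0,0.001,0,0,0,0],[0,0,0,0,0,0,0],[0,0,0,0,0,0,0]]'; python3 -m jog '[[0,0,0.001,0,0,0,0],[0,0,0.001,0,0,0,0],[0,0,0,0,0,0,0],[0,0,0,0,0,0,0]]'
```

```text
time_s: 9.8
tool_pos: [0.6345, -0.1031, 0.0876]
tool_rot: [-179.9, 0.0, 96.5]
force: [-1.5, 0.2, 1.6]
grip_width: 0.0113
grasp_force: 45.0
time_s: 10.13
tool_pos: [0.6346, -0.1031, 0.0875]
tool_rot: [-179.9, 0.1, 96.5]
force: [-7.7, 0.3, 12.9]
grip_width: 0.0114
grasp_force: 45.0
```

```bash
python3 -m jog '[[0,0,-0.001,0,0,0,0],[0,0,-0.0015,0,0,0,0],[0,0,0,0,0,0,0.04],[0,0,0,0,0,0,0.04],[0,0,0,0,0,0,0.04],[0,0,0,0,0,0,0.04],[0,0,0,0,0,0,0.04],[0,0,0,0,0,0,0.04]]'; python3 -m jog '[[0,0,-0.01,0,0,0,0.04],[0,0,-0.02,0,0,0,0.04],[0,0,-0.03,0,0,0,0.04],[0,0,-0.03,0,0,0,0.04],[0,0,-0.03,0,0,0,0.0],[0,0,-0.02,0,0,0,0],[0,0,0,0,0,0,0]]'
python3 - <<'E'
from cell import env
import cv2,numpy as np
s=env.read_camera("side");t=env.read_camera("top")
cv2.imwrite("pics/s3f.png",s);cv2.imwrite("pics/t3f.png",t)
cv2.imwrite("pics/b3.png",cv2.resize(np.hstack([s[150:230,225:305],t[150:230,265:345]]),(0,0),fx=5,fy=5,interpolation=cv2.INTER_CUBIC))
E
```

```text
time_s: 10.8
tool_pos: [0.635, -0.1031, 0.0879]
tool_rot: [-180.0, -0.0, 96.5]
force: [0.0, -0.6, -0.3]
grip_width: 0.0379
grasp_force: 0.0
time_s: 11.38
tool_pos: [0.6377, -0.1026, 0.2345]
tool_rot: [179.5, 0.1, 96.5]
force: [-0.6, 0.2, 1.1]
grip_width: 0.0273
grasp_force: 0.0
```

View pics/b3.png

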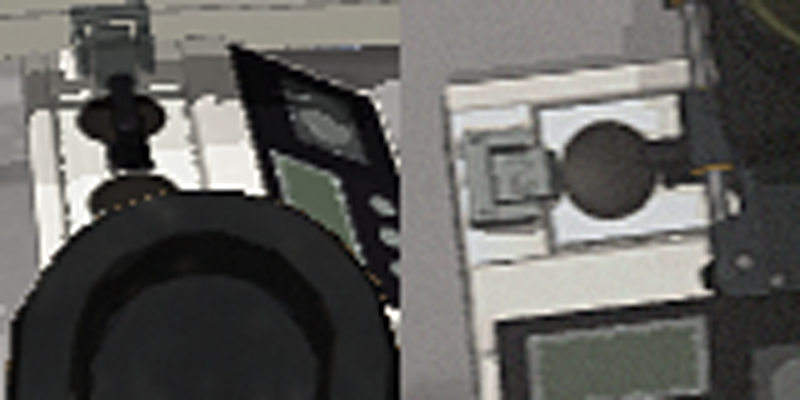

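The carrier sits in the bay with the left catch nose over its end, at (545,175). The right end is hidden by the arm in the top half, while the seated height matches. Next I'll close the fingers, move over the key and tilt.

```bash
python3 -m jog '[[-0.0104,-0.0286,0,0,0,0,0],[-0.0104,-0.0286,0,0,0,0,0],[-0.0104,-0.0286,0,0,0,0,0],[-0.0104,-0.0286,0,0,0,0,0],[-0.0104,-0.0286,0,0,0,0,0],[0,0,0,-0.1047,0,0,0],[0,0,0,-0.1047,0,0,0],[0,0,0,-0.1047,0,0,0],[0,0,0,-0.1047,0,0,0],[0,0,0,-0.1047,0,0,0],[0,0,0,0,0,0,0],[0,0,0,0,0,0,0]]' 30
cat > k.py <<'E'
from h import *
from scipy.spatial.transform import Rotation as R
o=env.get_obs(); r=R.from_euler("xyz",o["tool_rot"],degrees=True)
y=np.radians(6.475); n=np.array([-.5*np.cos(y),-.5*np.sin(y),.866]); key=np.array([.5318,-.167,.0515])
print("t",o["time_s"],"tcp",o["tool_pos"],"rpy",o["tool_rot"],"to key (tool axes)",r.inv().apply(key-o["tool_pos"]),"n_tool",r.inv().apply(n),"F_tool",r.inv().apply(o["force"]),"grip",o["grip_width"])
E
python3 k.py
```

```text
time_s: 12.48
tool_pos: [0.4968, -0.171, 0.2261]
tool_rot: [150.3, -0.1, 96.4]
force: [1.2, -0.2, 0.3]
grip_width: 0.0002
grasp_force: 0.0
t 12.4833 tcp [ 0.4968 -0.171   0.2261] rpy [150.2706  -0.104   96.3904] to key (tool axes) [-0.0003 -0.056   0.1691] n_tool [ 0.0008 -0.0047 -1.    ] F_tool [-0.2876  1.1755  0.3278] grip 0.00022459206500973733
```

```bash
python3 -m jog '[[0,-0.028,0.01,0,0,0,0],[0,-0.028,0.02,0,0,0,0],[0,0,0.025,0,0,0,0],[0,0,0.025,0,0,0,0],[0,0,0.025,0,0,0,0],[0,0,0.025,0,0,0,0],[0,0,0.012,0,0,0,0],[0,0,0,0,0,0,0],[0,0,0,0,0,0,0],[0,0,0,0,0,0,0]]'; python3 k.py
python3 - <<'E'
from cell import env
import cv2,numpy as np
s=env.read_camera("side");t=env.read_camera("top")
cv2.imwrite("pics/b4.png",cv2.resize(np.hstack([s[120:220,225:325],t[150:250,285:385]]),(0,0),fx=4,fy=4,interpolation=cv2.INTER_CUBIC))
E
```

```text
time_s: 13.32
tool_pos: [0.5227, -0.1682, 0.0783]
tool_rot: [149.9, 0.0, 96.6]
force: [-0.8, 0.4, -0.2]
grip_width: 0.0005
grasp_force: 0.0
t 13.3167 tcp [ 0.5227 -0.1682  0.0783] rpy [149.9402   0.0022  96.6233] to key (tool axes) [ 0.0002 -0.0055  0.0278] n_tool [ 0.0013  0.001  -1.    ] F_tool [ 0.5197 -0.758  -0.2039] grip 0.0004553227161031753
```

View pics/b4.png

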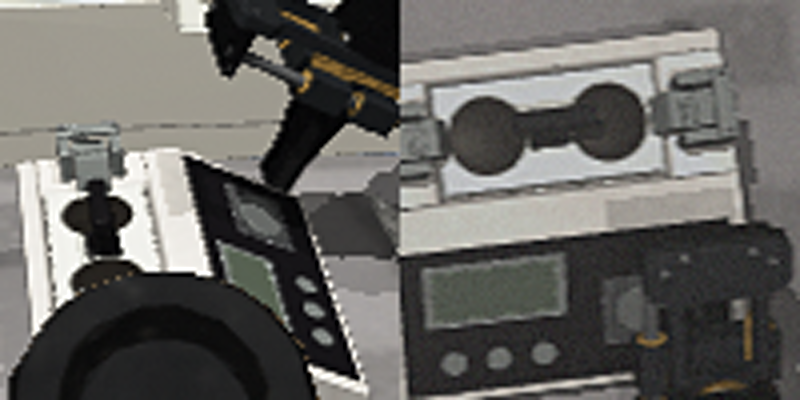

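```bash
python3 -c "
from h import *
o=env.get_obs()['tool_pos']
k=np.array([.5318,-.167,.0502])
for P in(o,k):
    a=proj('side',P);b=proj('top',P);print((a-[225,120])*4,(b-[285,150])*4+[400,0])"
```

```text
[271.9713 176.6973] [665.2935 320.0265]
[257.4386 213.7814] [652.0546 307.183 ]
```

Both catch noses sit over the carrier's ends, at (425,145) and (680,100) in the top half, and the tip's image matches its projection. I'll approach to a few millimetres, then press slowly.

```bash
python3 -m jog '[[0,-0.0055,0.006,0,0,0,0],[0,0,0.006,0,0,0,0],[0,0,0.004,0,0,0,0],[0,0,0.002,0,0,0,0],[0,0,0.001,0,0,0,0],[0,0,0,0,0,0,0],[0,0,0,0,0,0,0]]'; python3 k.py; R='no'; python3 -m jog '[[0,0,0.0004,0,0,0,0],[0,0,0.0004,0,0,0,0],[0,0,0.0004,0,0,0,0],[0,0,0.0004,0,0,0,0],[0,0,0.0004,0,0,0,0],[0,0,0.0004,0,0,0,0],[0,0,0.0004,0,0,0,0],[0,0,0.0004,0,0,0,0],[0,0,0.0004,0,0,0,0],[0,0,0.0004,0,0,0,0]]'; python3 k.py
```

```text
time_s: 14.0
tool_pos: [0.526, -0.1679, 0.0579]
tool_rot: [150.0, -0.0, 96.5]
force: [0.3, 0.5, -0.6]
grip_width: 0.0007
grasp_force: 0.0
t 14.0 tcp [ 0.526  -0.1679  0.0579] rpy [150.0022  -0.0004  96.5362] to key (tool axes) [0.0003 0.0019 0.0085] n_tool [ 0.0005 -0.0001 -1.    ] F_tool [0.511  0.0115 0.6664] grip 0.0006984387710323192
time_s: 14.83
tool_pos: [0.5278, -0.1677, 0.0543]
tool_rot: [150.0, 0.0, 96.5]
force: [-0.2, -0.6, 0.5]
grip_width: 0.0004
grasp_force: 0.0
t 14.8333 tcp [ 0.5278 -0.1677  0.0543] rpy [150.009    0.004   96.5345] to key (tool axes) [0.0003 0.0021 0.0045] n_tool [ 0.0005 -0.0002 -1.    ] F_tool [-0.5471  0.0397 -0.5501] grip 0.00035666611637089226
```

```bash
python3 -m jog '[[0,0.0002,0.0004,0,0,0,0],[0,0.0002,0.0004,0,0,0,0],[0,0.0002,0.0004,0,0,0,0],[0,0.0002,0.0004,0,0,0,0],[0,0.0002,0.0004,0,0,0,0],[0,0.0002,0.0004,0,0,0,0]]'; python3 k.py; python3 -m jog '[[0,0,0.0003,0,0,0,0],[0,0,0.0003,0,0,0,0],[0,0,0.0003,0,0,0,0],[0,0,0.0003,0,0,0,0]]'; python3 k.py
```

```text
time_s: 15.33
tool_pos: [0.5301, -0.1675, 0.0529]
tool_rot: [150.0, 0.0, 96.5]
force: [-2.4, -0.4, 2.4]
grip_width: 0.0004
grasp_force: 1.5
t 15.3333 tcp [ 0.5301 -0.1675  0.0529] rpy [150.0113   0.0032  96.5358] to key (tool axes) [0.0003 0.0008 0.0021] n_tool [ 0.0005 -0.0002 -1.    ] F_tool [-0.0942 -0.9515 -3.2899] grip 0.0003510540183340528
time_s: 15.67
tool_pos: [0.5306, -0.1674, 0.052]
tool_rot: [150.0, 0.0, 96.5]
force: [-4.4, 1.0, 5.1]
grip_width: 0.0003
grasp_force: 3.5
t 15.6667 tcp [ 0.5306 -0.1674  0.052 ] rpy [150.0135   0.0045  96.5391] to key (tool axes) [0.0003 0.0008 0.001 ] n_tool [ 0.0005 -0.0002 -1.    ] F_tool [ 1.4981 -1.1851 -6.5472] grip 0.0003223586985965491
```

Contact is made at 6.5 N. A little more, then hold for about a second.

```bash
python3 -m jog '[[0,0,0.0003,0,0,0,0],[0,0,0.0003,0,0,0,0],[0,0,0.0002,0,0,0,0],[0,0,0,0,0,0,0],[0,0,0,0,0,0,0]]'; python3 k.py
```

```text
time_s: 16.08
tool_pos: [0.5308, -0.1674, 0.0515]
tool_rot: [150.0, -0.0, 96.5]
force: [-8.9, 1.9, 11.4]
grip_width: 0.0006
grasp_force: 7.1
t 16.0833 tcp [ 0.5308 -0.1674  0.0515] rpy [150.0297  -0.0046  96.5459] to key (tool axes) [0.0003 0.0009 0.0005] n_tool [ 0.0007 -0.0005 -1.    ] F_tool [  2.8992  -1.7478 -14.1675] grip 0.0006101800013718676
```

```bash
python3 -m jog '[[0,0,0,0,0,0,0],[0,0,0,0,0,0,0],[0,0,0,0,0,0,0],[0,0,0,0,0,0,0],[0,0,0,0,0,0,0],[0,0,0,0,0,0,0]]'; python3 k.py;  python3 -m jog '[[0,0,0,0,0,0,0],[0,0,0,0,0,0,0],[0,0,0,0,0,0,0],[0,0,0,0,0,0,0],[0,0,0,0,0,0,0],[0,0,0,0,0,0,0]]'; python3 k.py
```

```text
time_s: 16.58
tool_pos: [0.5308, -0.1674, 0.0515]
tool_rot: [150.0, -0.0, 96.5]
force: [-8.5, 1.6, 11.1]
grip_width: 0.0005
grasp_force: 7.0
t 16.5833 tcp [ 0.5308 -0.1674  0.0515] rpy [150.0286  -0.0031  96.5483] to key (tool axes) [0.0003 0.0009 0.0005] n_tool [ 0.0007 -0.0005 -1.    ] F_tool [  2.5717  -1.6225 -13.7087] grip 0.0005383475509798596
time_s: 17.08
tool_pos: [0.5308, -0.1674, 0.0515]
tool_rot: [150.0, -0.0, 96.5]
force: [-8.3, 1.5, 11.1]
grip_width: 0.0004
grasp_force: 7.0
t 17.0833 tcp [ 0.5308 -0.1674  0.0515] rpy [150.0291  -0.0025  96.5467] to key (tool axes) [0.0003 0.0009 0.0005] n_tool [ 0.0007 -0.0005 -1.    ] F_tool [  2.4036  -1.4679 -13.7017] grip 0.00039924961318635863
```

```bash
python3 -m jog '[[0,0,-0.002,0,0,0,0],[0,0,-0.005,0,0,0,0],[0,0,-0.02,0,0,0,0],[0,0,-0.03,0,0,0,0],[0,0,-0.03,0,0,0,0],[0,0,-0.03,0,0,0,0],[0,0,-0.03,0,0,0,0],[0,0,-0.01,0,0,0,0],[0,0,0,0,0,0,0],[0,0,0,0,0,0,0],[0,0,0,0,0,0,0],[0,0,0,0,0,0,0]]'; python3 k.py
python3 - <<'E'
from cell import env
import cv2,numpy as np
s=env.read_camera("side");t=env.read_camera("top")
cv2.imwrite("pics/b5.png",cv2.resize(np.hstack([s[130:310,225:405],t[145:325,160:390]]),(0,0),fx=1.95,fy=1.95,interpolation=cv2.INTER_CUBIC))
E
```

```text
time_s: 18.08
tool_pos: [0.4558, -0.1763, 0.183]
tool_rot: [150.1, 0.1, 96.6]
force: [-0.2, 0.5, -0.6]
grip_width: 0.0007
grasp_force: 0.0
t 18.0833 tcp [ 0.4558 -0.1763  0.183 ] rpy [150.0649   0.0592  96.5821] to key (tool axes) [0.0007 0.0007 0.1521] n_tool [ 0.     -0.0011 -1.    ] F_tool [ 0.4794 -0.4212  0.4485] grip 0.000724974808907946
```

View pics/b5.png

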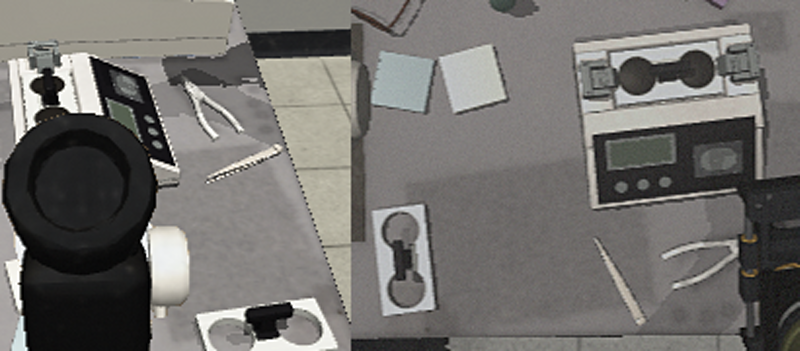

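The carrier sits latched in the bay at (668,72) with both catches in. The key at (718,157) is free, the other objects haven't moved, and the arm is clear. Handing in.

```bash
python3 -c "
from cell import env
print(env.sign_off())"
```

```text
the job is handed in; nothing more can be done
None
```

I seated the lens carrier in the bay with both catches over its ends, let it go, held the oval key at about 14 N for a second, drew the arm back clear and handed the job in at about 18 s; the hand-in returned no verdict.

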